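# Hang the sweets scoop back on its spring hook

### The job

Take the red-handled scoop out of its white caddy and hang it by its eye on the empty green hook of the counter rack, without knocking the tools hanging beside it. Bring the eye over the hook's upturned lip, press gently back against the spring keeper until the eye plate is behind the lip, then lower it until the bar carries it and let go; feel your way, because nobody has measured how far out the hook's arm is screwed, and do not force the hook (keep well under 25 N, all its contacts added up). Leave everything else on the counter alone.

Things in the scene. Friction and masses are not known exactly. Their poses are not given: they have to be found in the camera images.
- scoop: Scoop standing upright, mouth down: aluminium bowl, red handle, steel eye plate; 182 mm tall, about 0.25 kg. Origin: centre of underside; z up along the handle, y across its width, x through its thickness. Bowl from 0 to 87 mm up (50 mm wide in y; x from -21 to +13 mm); handle 87 to 146 mm, a block 28 mm wide (y), 16 mm thick (x); then the eye plate. May hang either way round.
- scoop_eye (a point): Peak of the roof of the eye's hole, 176 mm above the scoop's underside; hung, it is 3 mm above the hook bar's centre line. Eye plate: 146 to 182 mm up, 28 mm wide (y), 5 mm thick, centred on the scoop's x = 0. Hole along x: 16 mm wide, from 156 mm up to the roof, which is 3 mm lower at the sides than at the peak.
- scoop_grip (a point): Grip point in the handle, 136 mm above the underside, 10 mm below the handle's top and 40 mm below the eye's peak. Pinch across the scoop's y (28 mm) from above: the hook then passes freely between the fingers.
- caddy: White open-topped caddy, fixed, holding the scoop: 54 (x) x 70 (y) x 70 mm tall, walls and floor 5 mm, so the bowl has 2 to 8 mm play; grey foot 90 x 106 x 4 mm. Origin: centre of underside; the scoop's axes lie along the caddy's.
- rack: Rack, fixed: a wooden rail 340 mm long (y), 36 mm high, top at 262 mm, on two dark posts and a base plate. Origin: on the counter under the middle of the rail's front face; its -x points out of the front, the way the hooks stick out. Four hooks at y = 105, 35, -35, -105 mm, bars level, 250 mm high.
- hook: The empty hook (green socket and keeper), at y = 35 or -35 mm of the rack, axes as the rack's. Origin: on the bar's centre line, 250 mm up, at the rail's front face. The bar, 6 mm thick, runs level along -x to an flat-topped lip, 6 mm square, top 9 mm above the centre line. The arm is screwed in or out by hand: the lip's centre is 55 to 105 mm in front of the rail, NOT shown by this pose.
- hook_line (a point): Fixed point on the bar's line 80 mm before the rail: the MIDDLE of the lip's possible places. 1 mm behind the lip, wherever that is, stands a green sprung keeper disc, 20 mm across, that slides back along the bar 10 mm to a hard stop: 3 N to start, 12 N at the stop. Pushed back 4 mm (7 N) the eye plate fits behind the lip; 9.5 N gives room. It rubs as the plate is lowered, and clamps it.
- turner: Flat steel turner with black handle, blade 50 mm wide. Head and handle as the scoop's (28 mm wide), 182 mm long, hanging upright on another hook; origin: centre of its underside, 173 mm below its bar's centre line, 69.5 mm before the rail. Bystander: leave it hanging undisturbed.
- dipper: Round aluminium dipper with blue handle, cup 48 mm across. Head and handle as the scoop's (28 mm wide), 182 mm long, hanging upright on another hook; origin: centre of its underside, 173 mm below its bar's centre line, 69.5 mm before the rail. Bystander: leave it hanging undisturbed.
- brush: Counter brush with wooden handle and yellow bristles, 48 mm wide. Head and handle as the scoop's (28 mm wide), 182 mm long, hanging upright on another hook; origin: centre of its underside, 173 mm below its bar's centre line, 69.5 mm before the rail. Bystander: leave it hanging undisturbed.
- terminal: Orange card terminal 160 x 75 x 30 mm. Bystander, loose; origin: centre of its underside.
- tin: Food tin, blue label, 74 mm across, 85 mm tall. Bystander, loose; origin: centre of its underside.
- jar: Jar with red cap, 72 mm across, 120 mm tall. Bystander, loose; origin: centre of its underside.
- carton: Yellow carton 80 x 130 x 55 mm. Bystander, loose; origin: centre of its underside.
Not all that is in view belongs to the job. What is shaped like the scoop but yellow is not meant.

How it is judged:
By the outcome, as a careful person would: the job done as asked, in the order asked, and still so for the second after the job is handed in, with the robot touching nothing.
It also fails if it takes over 58 s, if anything falls off the work surface, if the arm or the gripper's body presses on something with over 40 N, if the wrist force passes 120 N, or if a joint passes its speed limit or range.

### The arm

A 7-joint arm with a two-finger parallel gripper is mounted at the origin on the work surface. World frame = base frame: x ahead of the robot, y to its left, z up, the work surface at z = 0. Lengths are in mm, angles in degrees, forces in N, time in s.
With the tool pointing down it reaches from about 425 to 825 mm from the base axis. Payload 3.6 kg.
Tool frame: the origin (TCP) lies at the very end of the fingers, on their centre line; the grasp point (between the pads) lies 19 mm behind it; z points along the fingers, y is the line along which they close (so a half turn about z gives the same grasp; the last joint's range is limited). The gripper opens to 93 mm and grips with 3 to 60 N. Pads are 15 mm wide; open, the fingers measure 128 mm over their backs; the gripper's body (75 mm by 188 mm) begins 65 mm behind the grasp point.
Start: joints at [65.632, 35.231, -0.722, 81.555, 0.464, 63.22, -2.315], TCP at [252.412, -598.958, 218.64] pointing down, gripper open.
Joint ranges: [-178.69, 178.69], [-17.37, 117.87], [-77.05, 75.6], [15.02, 138.74], [-78.02, 258.01], [0.78, 113.62], [-162.83, 162.83]. Speed limits (degrees/s): [159.86, 159.86, 180, 180, 180, 180, 180].

### API

Orientations are given as [roll, pitch, yaw] about the fixed x, y, z axes, in that order (R = Rz(yaw) Ry(pitch) Rx(roll)).
In Python, from plant import r gives the robot as it stands.
- The arm moves only by the tool apply_moves, never from a script. Its argument "commands" is a list of rows, each an object of numbers: "x", "y", "z": the shift along the tool's x, y, z in parts of the range, where 1.0 means 75 cm; "ax", "ay", "az": the turn, a rotation vector about the tool's x, y, z in shares of 2 pi rad (1.0 is 2 pi rad). In form: [{"x": .., "y": .., "z": .., "ax": .., "ay": .., "az": ..}, ...]. A call has 1 to 8 rows; each row is the pose to reach, as a shift and turn from the pose commanded when the call began, along the tool's axes at that moment; what a row does not reach only later rows make up. A row lasts 1/8 s, in which the tool goes at most 62.5 mm and 10.7 degrees, less where a joint would pass 70% of its speed; a pose out of reach is approached as far as the arm can. A call with a gripper value outside its range is refused whole. "claw" is the opening, from 0 (shut) to 1 (fully open), set as the call begins (left out, the last holds). The fingers move at their own pace and stop on an object; "force" is the grip in N (left out, the last holds). Time passes only in rows, so rows that repeat a pose let the fingers close. It gives the time, the measured TCP pose, the force, the opening and the grip force at its end, in the units of the state.
- r.sense(): the state, without advancing time (a new reading comes with each control period).
- r.read_camera(name): name is "scene" or "side" or "wrist"; returns a dict with "color" (480x640x3 uint8, red, green, blue), "z_map" (480x640 float32, mm along the optical axis (not along the pixel's ray), 0 where there is no reading), "mtx" (3x3 intrinsics, pixels), "k1" (the pictures are not rectified: a ray, as slopes to the right and down, at radius r is drawn at 1 + k1 r^2 times it, then the intrinsics apply), "xyz" and "orientation" of the camera in the world; the wrist camera has in their place "mount" (4x4, takes a point from camera to tool coordinates, whose origin is the TCP and whose axes are the flange's). Camera axes: x right, y down, z forward; pixel columns grow to the right and rows downward; lengths in mm; the calibration is good to about 2 mm. A picture is of the moment at which its call begins: read the wrist's pose just before it.
- r.finish_job(): hands the job in; it is judged then, once.
The state is a dict: "time_s": time; "qpos": joint angles; "qd": joint speeds; "joint_torque": joint torques, N m; "tcp_pos": TCP position; "eef_rot": TCP orientation; "wrist_force": force on the tool from outside, world axes, zero at the start; "torque": the same for the moment, N m; "finger_gap": finger opening in mm; "grip_force": force on a finger pad.
Only numpy, scipy, OpenCV 4.12 (cv2) and the standard library are available. Lean on these libraries where they do the work, as an engineer would, in place of code of your own. Each camera call takes 0.05 s, during which the arm holds its last target. There are 200 camera calls.

## Working session

There is one attempt and no reset: what is moved stays moved. The work goes in short steps, Python scripts to look and compute and a tool call to move; the robot and the scene stay as the last step left them, time stands still between calls to the robot, and variables do not carry over. Pictures are saved under pics/ and viewed, at most 13 in all, crops included, and the job is handed in when it is done.

Besides the shell and the picture viewer there is one more tool, called after "Emit:" in YAML: its name, and indented under it one key for each argument. apply_moves: Moves the arm, as the interface text tells. Its arguments: {"type":"object","properties":{"commands":{"type":"array","items":{"type":"object","properties":{"x":{"type":"number"},"y":{"type":"number"},"z":{"type":"number"},"ax":{"type":"number"},"ay":{"type":"number"},"az":{"type":"number"}}}},"claw":{"type":"number"},"force":{"type":"number"}},"required":["commands"]}

```bash
mkdir -p pics; ls; cat > h.py <<'E'
import numpy as np, cv2
from scipy.spatial.transform import Rotation as R
from plant import r
def shot(name):
    s=r.sense(); c=r.read_camera(name)
    if 'mount' in c:
        M=np.array(c['mount']); T=np.eye(4); T[:3,:3]=R.from_euler('xyz',s['eef_rot'],degrees=True).as_matrix(); T[:3,3]=s['tcp_pos']
        c['T']=T@M
    else:
        T=np.eye(4); T[:3,:3]=R.from_euler('xyz',c['orientation'],degrees=True).as_matrix(); T[:3,3]=c['xyz']; c['T']=T
    return c
def cloud(c):
    K=np.array(c['mtx']); h,w=c['z_map'].shape
    u,v=np.meshgrid(np.arange(w),np.arange(h))
    p=cv2.undistortPoints(np.stack([u,v],-1).reshape(-1,1,2).astype(float),K,np.array([c['k1'],0,0,0,0.])).reshape(h,w,2)
    z=c['z_map'][...,None]
    P=np.concatenate([p*z,z],-1)
    W=P@c['T'][:3,:3].T+c['T'][:3,3]; W[c['z_map']<=0]=np.nan
    return W
def save(n,im): cv2.imwrite('pics/'+n,cv2.cvtColor(np.ascontiguousarray(im),cv2.COLOR_RGB2BGR))
E
python3 - <<'E'
from h import *
import pickle
for n in ('scene','side'):
    c=shot(n); save(n+'.png',c['color']); pickle.dump(c,open(n+'.pkl','wb')); print(n,c['xyz'],c['orientation'],c['k1'])
print(r.sense())
E
```

```text
pics
scene [1099.22088093 -691.54057206  918.09964016] [-129.96556766   -1.05108268   40.77953335] -0.0047465296521356105
side [407.28393431 778.93970979 895.79209514] [-133.4517457     0.92169962 -170.82206083] -0.0870608997728464
{'time_s': 0.1, 'qpos': array([65.63275915, 35.2830104 , -0.72256298, 81.62803419,  0.46354491,
       63.21817692, -2.31413022]), 'qd': array([ 0.02250896, -0.14831714, -0.02015833, -0.15757781, -0.0987564 ,
       -0.06014303, -0.10091919]), 'joint_torque': array([ 5.01129107e-04, -4.60043120e+01,  2.09825984e-01, -1.66244656e+01,
       -6.11489802e-02,  1.68722891e-02,  1.12911343e-04]), 'tcp_pos': array([ 252.14628478, -598.36978328,  217.62866184]), 'eef_rot': array([-1.79873640e+02,  1.10433274e-03,  2.28527475e+01]), 'wrist_force': array([-0.3123971 , -0.72543038, -0.0215006 ]), 'torque': array([-0.00084396, -0.01423901, -0.04460128]), 'grip_force': 0.0, 'finger_gap': 93.03677723997184}
```

View pics/scene.png

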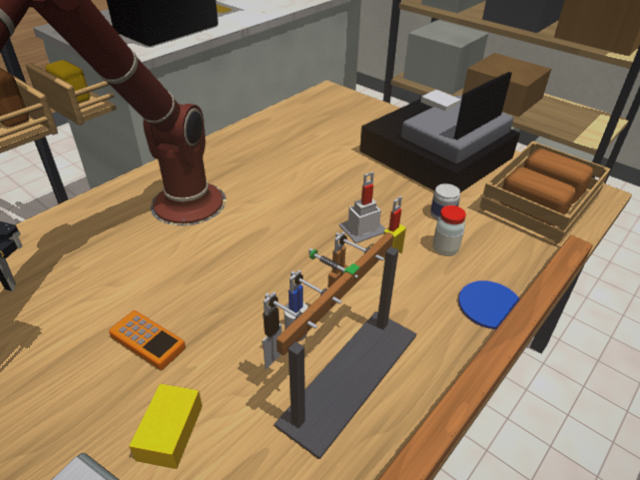

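View pics/side.png

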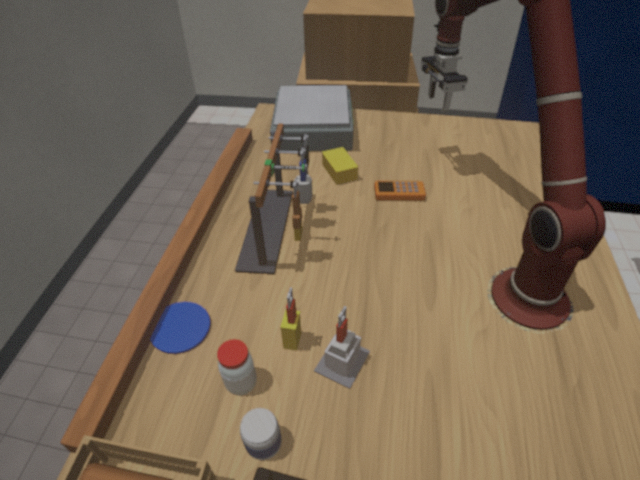

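The scene shows two red-handled tools. One is at scene (367,190)/side (342,328) in the white-grey caddy; the other is at scene (396,215)/side (291,310) with a yellow bowl or holder. The one in the white caddy fits the description. The green hook is at scene (312,253)–(352,270), between the brush and the dipper. I'll confirm with an enlarged crop and measure.

```bash
python3 - <<'E'
from h import *
import pickle
a=pickle.load(open('scene.pkl','rb')); b=pickle.load(open('side.pkl','rb'))
A=cv2.resize(a['color'][160:290,240:420],None,fx=3,fy=3,interpolation=cv2.INTER_CUBIC)[:390,:540]
B=cv2.resize(b['color'][280:390,270:375],None,fx=2.4,fy=3.5)[:390]
save('crop.png',np.hstack([A,cv2.copyMakeBorder(B,0,390-B.shape[0],0,0,cv2.BORDER_CONSTANT)]))
for n,c in (('scene',a),('side',b)):
    W=cloud(c); im=c['color']; hsv=cv2.cvtColor(im,cv2.COLOR_RGB2HSV).astype(int)
    H,S,V=[hsv[...,i] for i in range(3)]
    red=((H<6)|(H>174))&(S>150)&(W[...,2]>85)&(W[...,2]<200)&(W[...,0]>200)
    nl,l,st,ce=cv2.connectedComponentsWithStats(red.astype(np.uint8))
    for i in range(1,nl):
        if st[i,4]>25:
            p=W[l==i]; print(n,'red',st[i],p.min(0).round(),p.max(0).round(),np.median(p,0).round(1))
    g=(H>50)&(H<80)&(S>120)&(W[...,2]>200)&(W[...,2]<300)
    nl,l,st,ce=cv2.connectedComponentsWithStats(g.astype(np.uint8))
    for i in range(1,nl):
        if st[i,4]>8:
            p=W[l==i]; print(n,'green',st[i],p.min(0).round(),p.max(0).round(),np.median(p,0).round(1))
    top=(abs(W[...,2]-262)<5)&(W[...,0]>250)&(W[...,0]<900)&(H>5)&(H<20)&(S>100)
    p=W[top]; 
    (cx,sz,an)=cv2.minAreaRect(p[:,:2].astype(np.float32)); print(n,'rail',len(p),cx,sz,an,np.median(p[:,2]))
    # caddy rim
    x,y,z=[W[...,i] for i in range(3)]
    rim=(abs(z-70)<4)&(S<40)&(V>120)&(x>250)&(x<900)&(abs(y)<400)
    p=W[rim]
    print('rim',len(p),cv2.minAreaRect(p[:,:2].astype(np.float32)))
    foot=(abs(z-4)<3)&(S<40)&(V>60)&(x>300)&(x<700)&(y>0)&(y<400)
    p=W[foot]; print('foot',len(p),cv2.minAreaRect(p[:,:2].astype(np.float32)))
E
```

```text
scene red [363 184  10  20 149] [456. 229.  96.] [474. 259. 155.] [467.2 243.6 126.9]
scene red [441 205  25  19 364] [642. 298. 107.] [705. 361. 126.] [676.2 323.3 120.7]
scene red [390 209  11  21 141] [573. 194.  91.] [586. 225. 150.] [582.1 202.2 122.7]
scene green [310 250   7   8  25] [ 608. -143.  244.] [ 613. -124.  263.] [ 610.7 -137.7  256.3]
scene green [345 264  14  10  87] [ 691. -141.  259.] [ 707. -116.  269.] [ 698.8 -129.2  265.9]
scene rail 1480 (570.7796020507812, 646.49951171875) (303.5417175292969, 1963.3226318359375) 1.009114146232605 262.6937983047762
rim 131 ((567.7855224609375, 279.11651611328125), (304.1717834472656, 60.69148635864258), 22.204944610595703)
foot 258 ((552.5609741210938, 239.53492736816406), (307.845947265625, 121.36662292480469), 5.4788079261779785)
side red [218 340  29  27 625] [641. 304. 115.] [700. 366. 126.] [670.8 337.  121.2]
side rail 413 (745.3375854492188, -775.8064575195312) (17.133522033691406, 1576.7064208984375) 4.091747760772705 262.87582684344227
rim 158 ((559.2793579101562, 294.14801025390625), (302.6105041503906, 68.68985748291016), 18.490697860717773)
foot 553 ((489.3366394042969, 279.4825134277344), (312.3377685546875, 130.5494384765625), 63.429569244384766)
```

View pics/crop.png

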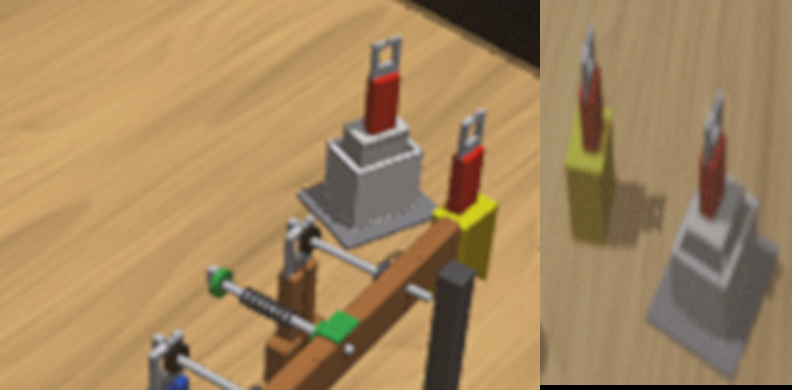

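The crop confirms it. The left scoop (crop 383,100) has an aluminium bowl in the white caddy, and the right one (465,170) is yellow. The green keeper is at crop (218,280), with its lip just in front of it. Next I'll refine the poses with the search areas limited.

```bash
python3 - <<'E'
from h import *
import pickle
for n in ('scene','side'):
    c=pickle.load(open(n+'.pkl','rb')); W=cloud(c); x,y,z=[W[...,i] for i in range(3)]
    hsv=cv2.cvtColor(c['color'],cv2.COLOR_RGB2HSV).astype(int); H,S,V=[hsv[...,i] for i in range(3)]
    box=lambda m:cv2.minAreaRect(W[m][:,:2].astype(np.float32))
    top=(abs(z-262)<4)&(x>640)&(x<760)&(y<120)&(y>-350)&(H>3)&(H<22)&(S>90)
    p=W[top]; print(n,'rail',top.sum(),box(top),np.linalg.eigh(np.cov(p[:,:2].T))[1][:,1])
    q=(np.hypot(x-467,y-244)<90)&(S<60)
    for nm,lo,hi in (('foot',2,7),('rim',66,74),('bowltop',84,92),('eye',148,184)):
        m=q&(z>lo)&(z<hi); 
        if nm!='foot': m&=np.hypot(x-467,y-244)<55
        if m.sum()>5: print(nm,m.sum(),box(m),np.median(W[m],0).round(1))
    m=((H<8)|(H>172))&(S>120)&(np.hypot(x-467,y-244)<40)&(z>92); print('handle',m.sum(),box(m),np.median(W[m],0).round(1))
    vv,uu=np.where((np.hypot(x-467,y-244)<55)&(z>66)&(z<74)&(S<60)); print(c['color'][vv,uu].mean(0) if len(vv) else '')
E
```

```text
scene rail 1208 ((672.247314453125, -165.88865661621094), (76.17890167236328, 338.6566162109375), 3.660851240158081) [-0.06921434  0.99760181]
foot 257 ((457.22283935546875, 246.12045288085938), (105.36809539794922, 91.44109344482422), 69.54088592529297) [478.5 219.    5. ]
rim 144 ((458.6375732421875, 245.63113403320312), (70.78628540039062, 55.39509963989258), 70.61876678466797) [471.3 227.9  70.5]
bowltop 54 ((458.24591064453125, 247.00331115722656), (49.46437072753906, 32.84117126464844), 71.12825775146484) [465.3 234.7  89.2]
eye 64 ((462.68475341796875, 246.81051635742188), (29.404495239257812, 7.275981903076172), 68.79931640625) [462.7 247.4 165.1]
handle 177 ((465.3986511230469, 244.50201416015625), (31.625930786132812, 12.957223892211914), 67.16729736328125) [466.7 242.3 126.6]
[138.34027778 134.76388889 132.42361111]
side rail 409 ((700.952392578125, -155.34799194335938), (17.133522033691406, 332.6181335449219), 4.091747760772705) [-0.06953814  0.99757929]
foot 587 ((454.59234619140625, 236.23406982421875), (136.2576141357422, 93.31063079833984), 70.92678833007812) [448.3 280.6   4.9]
rim 220 ((457.01995849609375, 251.2568359375), (70.27669525146484, 55.4099235534668), 70.98945617675781) [451.6 271.5  70.2]
bowltop 107 ((456.8597106933594, 250.75729370117188), (52.079654693603516, 34.85435485839844), 71.54183197021484) [453.5 266.   90.7]
eye 53 ((461.8006286621094, 251.4114227294922), (24.612308502197266, 5.847235202789307), 71.30105590820312) [461.3 253.8 166.8]
handle 118 ((459.07708740234375, 255.02462768554688), (24.43689727783203, 14.668449401855469), 44.09987258911133) [460.3 261.5 135.3]
[132.16818182 127.59545455 125.36363636]
```

```bash
cat >> h.py <<'E'
def go(x,y,z,yaw,s=None):
    s=s or r.sense(); R0=R.from_euler('xyz',s['eef_rot'],degrees=True)
    Rt=R.from_euler('xyz',[180,0,yaw],degrees=True)
    d=R0.inv().apply(np.array([x,y,z])-s['tcp_pos']); rv=(R0.inv()*Rt).as_rotvec(degrees=True)
    print('shift',d.round(1),'turn',rv.round(2)); return d,rv
E
python3 - <<'E'
from h import *
c=shot('wrist'); print(np.array(c['mount']).round(3)); print(c['mtx'])
go(500,-140,400,-90); go(500,-140,400,100);go(500,-140,400,77)
E
```

```text
[[ 0.00000e+00 -9.54000e-01 -2.98000e-01  8.29770e+01]
 [ 1.00000e+00 -0.00000e+00  1.00000e-03 -9.02000e-01]
 [-1.00000e-03 -2.98000e-01  9.54000e-01 -1.65886e+02]
 [ 0.00000e+00  0.00000e+00  0.00000e+00  1.00000e+00]]
[[341.79518802   0.         320.33635648]
 [  0.         341.79518802 239.70167931]
 [  0.           0.           1.        ]]
shift [ 406.4 -326.6 -181.6] turn [-8.0000e-02  1.1000e-01  1.1285e+02]
shift [ 406.4 -326.6 -181.6] turn [ -0.1   -0.08 -77.15]
shift [ 406.4 -326.6 -181.6] turn [-1.100e-01 -5.000e-02 -5.415e+01]
```

```bash
python3 - <<'E'
from h import *
go(560,-160,370,160.8)
E
```

```text
shift [ 453.9 -284.8 -151.7] turn [-5.0000e-02 -1.4000e-01 -1.3795e+02]
```

Units first: shifts go in shares of 75 cm and turns go in shares of 2 pi rad. So 454 mm is 0.6053, 390 mm is 0.52, -80 degrees is -0.2222.

Emit:
apply_moves:
  commands:
    - {"x": 0.08,"y": -0.0533,"z": -0.0933,"az": -0.0278}
    - {"x": 0.1533,"y": -0.1,"z": -0.2,"az": -0.0556}
    - {"x": 0.2267,"y": -0.1427,"z": -0.2027,"az": -0.0833}
    - {"x": 0.3,"y": -0.188,"z": -0.2027,"az": -0.1111}
    - {"x": 0.3733,"y": -0.2347,"z": -0.2027,"az": -0.1389}
    - {"x": 0.4467,"y": -0.28,"z": -0.2027,"az": -0.1667}
    - {"x": 0.52,"y": -0.3267,"z": -0.2027,"az": -0.1944}
    - {"x": 0.6053,"y": -0.38,"z": -0.2027,"az": -0.2222}

```text
validation failed for argument at $.co...
```

In the tool's units: -58 degrees is -0.1611.

Emit:
apply_moves:
  commands:
    - {"az": -0.0278}
    - {"az": -0.0556}
    - {"az": -0.0833}
    - {"az": -0.1111}
    - {"az": -0.1389}
    - {"az": -0.1611}
    - {"az": -0.1611}
    - {"az": -0.1611}

```text
validation failed for argument at $.co...
```

```bash
python3 - <<'E'
from h import *
import pickle
s=r.sense(); print(s['time_s'],s['tcp_pos'],s['eef_rot'],s['qpos'].round(1))
c=shot('wrist'); pickle.dump(c,open('w1.pkl','wb')); save('w1.png',c['color'])
E
```

```text
0.15 [ 252.18849843 -598.42387293  217.73434253] [-1.79884859e+02 -3.98783939e-04  2.28530419e+01] [65.6 35.3 -0.7 81.6  0.5 63.2 -2.3]
```

View pics/w1.png

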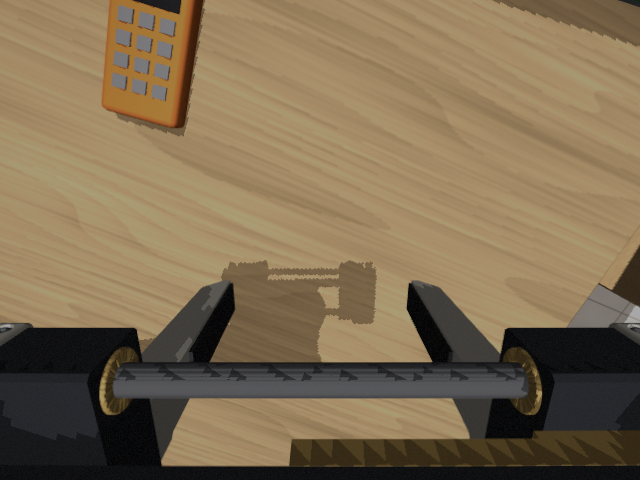

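Validation rejected the rows, so nothing moved; probably all six keys are needed. The wrist view shows the fingers at the bottom and the terminal at the top left, so the camera looks to the tool's +x side. That makes yaw near 0 at the hook the better choice.

```bash
python3 - <<'E'
from h import *
go(520,-145,370,0)
E
```

```text
shift [ 422.9 -314.2 -151.6] turn [-9.000e-02  2.000e-02  2.285e+01]
```

In the tool's units: 375 mm is 0.5, 325 mm is 0.4333, 23 degrees is 0.0639.

Emit:
apply_moves:
  commands:
    - {"x": 0.04,"y": -0.0267,"z": -0.0667,"ax": 0,"ay": 0,"az": 0.0056}
    - {"x": 0.1,"y": -0.0733,"z": -0.12,"ax": 0,"ay": 0,"az": 0.0139}
    - {"x": 0.1667,"y": -0.1227,"z": -0.1733,"ax": 0,"ay": 0,"az": 0.0222}
    - {"x": 0.2333,"y": -0.1733,"z": -0.2027,"ax": 0,"ay": 0,"az": 0.0306}
    - {"x": 0.3,"y": -0.2227,"z": -0.2027,"ax": 0,"ay": 0,"az": 0.0389}
    - {"x": 0.3667,"y": -0.272,"z": -0.2027,"ax": 0,"ay": 0,"az": 0.0472}
    - {"x": 0.4333,"y": -0.3213,"z": -0.2027,"ax": 0,"ay": 0,"az": 0.0556}
    - {"x": 0.5,"y": -0.3707,"z": -0.2027,"ax": 0,"ay": 0,"az": 0.0639}

```text
time_s: 1.2
tcp_pos: [480.6, -212.3, 370.7]
eef_rot: [180.0, -0.0, -0.3]
wrist_force: [0.6, 0.4, 0.6]
finger_gap: 93.1
grip_force: 0.0
```

Emit:
apply_moves:
  commands:
    - {"x": 0.0333,"y": -0.0533,"z": 0,"ax": 0,"ay": 0,"az": 0}
    - {"x": 0.0533,"y": -0.0893,"z": 0,"ax": 0,"ay": 0,"az": 0}
    - {"x": 0.0533,"y": -0.0893,"z": 0,"ax": 0,"ay": 0,"az": 0}
    - {"x": 0.0533,"y": -0.0893,"z": 0,"ax": 0,"ay": 0,"az": 0}

```text
time_s: 1.7
tcp_pos: [519.4, -148.7, 370.5]
eef_rot: [179.9, 0.1, -0.3]
wrist_force: [-0.2, 0.1, 0.4]
finger_gap: 93.0
grip_force: 0.0
```

```bash
python3 - <<'E'
from h import *
import pickle
s=r.sense(); print(s['time_s'],s['tcp_pos'],s['eef_rot'],s['qpos'].round(1),s['wrist_force'])
c=shot('wrist'); pickle.dump(c,open('w2.pkl','wb')); save('w2.png',c['color'])
W=cloud(c); x,y,z=[W[...,i] for i in range(3)]
hsv=cv2.cvtColor(c['color'],cv2.COLOR_RGB2HSV).astype(int); H,S,V=[hsv[...,i] for i in range(3)]
g=(H>50)&(H<80)&(S>110)&(z>200)
nl,l,st,ce=cv2.connectedComponentsWithStats(g.astype(np.uint8))
for i in range(1,nl):
    if st[i,4]>15: p=W[l==i]; print('green',st[i],p.min(0).round(1),p.max(0).round(1),np.median(p,0).round(1))
E
```

```text
1.7 [ 519.43640586 -148.70857875  370.47571499] [ 1.79935585e+02  5.41760460e-02 -2.59312695e-01] [ 16.7  19.   -4.5  84.5   1.6  76.6 -78.2] [-0.22468416  0.0898683   0.37326689]
green [271   0  20   2  27] [ 688.6 -128.3  261.3] [ 690.2 -115.5  265.3] [ 689.3 -120.1  263.7]
green [278   2  28  19 381] [ 682.8 -137.7  227.7] [ 690.4 -116.9  260.5] [ 685.9 -128.   256.3]
green [288 121  25   8 155] [ 605.8 -142.3  249.2] [ 610.9 -123.3  261.6] [ 608.6 -133.3  258.4]
```

View pics/w2.png

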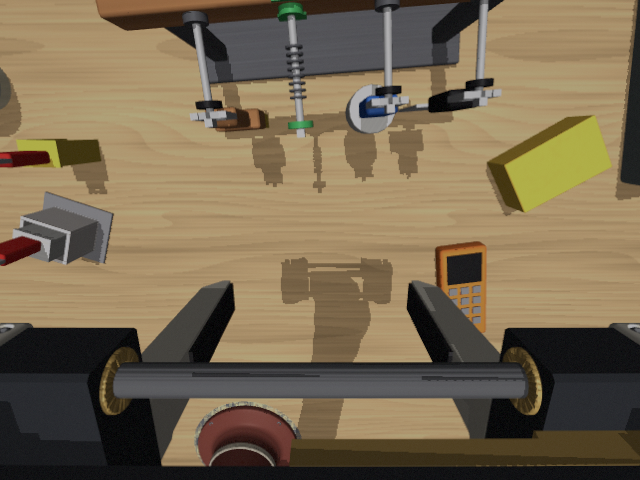

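The picture shows the green keeper at px (301,125), the lip just below it at (300,133), the brush at the left and the dipper at the right. Now I'll locate the lip and the bar line.

```bash
python3 - <<'E'
from h import *
import pickle
c=pickle.load(open('w2.pkl','rb')); W=cloud(c)
for v in range(116,142,1): print(v,[(int(W[v,u,0]),round(float(W[v,u,1]),1),int(W[v,u,2])) for u in (297,300,303) if W[v,u,2]>200], c['color'][v,300])
x,y,z=[W[...,i] for i in range(3)]
u,v=np.meshgrid(np.arange(640),np.arange(480))
m=(z>230)&(z<268)&(x>600)&(x<680)&(y>-160)&(y<-110)
p=W[m&(z>247)&(z<256)]; 
for a in range(605,680,10):
    q=p[(p[:,0]>a)&(p[:,0]<a+10)]; print(a,len(q),np.median(q,0).round(1) if len(q) else '')
# neighbour eyes tops
for nm,lo,hi in(('L',-100,-30),('R',-240,-165)):
    q=W[(z>255)&(z<262)&(x>590)&(x<660)&(y>lo)&(y<hi)]; print(nm,len(q),np.median(q,0))
E
```

```text
116 [(614, -130.6, 251), (614, -132.9, 251), (614, -135.2, 250)] [172 172 173]
117 [(614, -130.5, 250), (614, -133.0, 252), (614, -135.2, 250)] [173 173 174]
118 [(613, -130.6, 251), (613, -133.0, 252), (613, -135.2, 250)] [175 174 175]
119 [(612, -130.6, 252), (612, -132.9, 252), (612, -135.2, 250)] [176 175 176]
120 [(611, -130.6, 252), (611, -132.9, 253), (611, -135.2, 251)] [174 175 175]
121 [(610, -131.0, 259), (610, -133.3, 260), (610, -135.6, 259)] [122 166 132]
122 [(610, -131.0, 259), (610, -133.3, 260), (610, -135.5, 259)] [ 79 163 100]
123 [(609, -130.9, 258), (609, -133.2, 258), (609, -135.5, 259)] [ 79 164 100]
124 [(608, -131.0, 260), (608, -133.3, 261), (608, -135.5, 259)] [ 80 164 100]
125 [(607, -130.9, 259), (607, -133.2, 260), (607, -135.5, 259)] [ 81 164 102]
126 [(607, -130.9, 259), (607, -133.3, 260), (607, -135.5, 260)] [ 81 164 101]
127 [(606, -130.9, 259), (606, -133.2, 260), (606, -135.5, 258)] [ 70 146  88]
128 [(605, -130.3, 251), (605, -132.8, 252), (605, -135.1, 251)] [109 126 113]
129 [(605, -130.8, 258), (605, -133.1, 258), (605, -135.4, 257)] [157 156
[... 304 characters left out ...]
4 [(601, -130.7, 258), (601, -133.0, 257), (601, -135.4, 258)] [178 177 178]
135 [(600, -130.6, 257), (600, -133.0, 258), (600, -135.4, 259)] [177 176 177]
136 [(599, -130.6, 258), (599, -133.0, 258), (599, -135.3, 257)] [177 177 178]
137 [(599, -130.7, 259)] [177 168 149]
138 [] [177 158 121]
139 [] [177 155 116]
140 [] [176 155 115]
141 [] [176 156 115]
605 86 [ 610.6 -132.9  252.6]
615 103 [ 619.9 -132.3  252.3]
625 146 [ 630.8 -131.7  252.6]
635 151 [ 640.6 -131.2  252.6]
645 169 [ 649.9 -130.3  252.7]
655 172 [ 660.4 -129.6  252.8]
665 120 [ 670.  -128.7  252.4]
675 66 [ 677.6 -127.9  252.4]
L 473 [616.51914993 -62.66626741 257.21320239]
R 492 [ 626.48749261 -201.17854296  257.32889336]
```

```bash
python3 - <<'E'
from h import *
go(440,256,300,-19)
E
```

```text
shift [ -81.6 -404.8   70.2] turn [ 0.07  0.03 18.68]
```

In the tool's units: -405 mm is -0.54, -370 mm is -0.4933, 18.7 degrees is 0.0519.

Emit:
apply_moves:
  commands:
    - {"x": -0.0133,"y": -0.0667,"z": 0,"ax": 0,"ay": 0,"az": 0.0056}
    - {"x": -0.0267,"y": -0.1333,"z": 0,"ax": 0,"ay": 0,"az": 0.0139}
    - {"x": -0.04,"y": -0.2067,"z": 0,"ax": 0,"ay": 0,"az": 0.0222}
    - {"x": -0.0533,"y": -0.28,"z": 0.0133,"ax": 0,"ay": 0,"az": 0.0306}
    - {"x": -0.0667,"y": -0.3533,"z": 0.04,"ax": 0,"ay": 0,"az": 0.0389}
    - {"x": -0.08,"y": -0.4267,"z": 0.0667,"ax": 0,"ay": 0,"az": 0.0472}
    - {"x": -0.096,"y": -0.4933,"z": 0.0867,"ax": 0,"ay": 0,"az": 0.0519}
    - {"x": -0.1088,"y": -0.54,"z": 0.0933,"ax": 0,"ay": 0,"az": 0.0519}

```text
time_s: 2.75
tcp_pos: [439.0, 258.4, 299.8]
eef_rot: [179.9, 0.1, -18.9]
wrist_force: [1.7, -0.0, 1.1]
finger_gap: 93.0
grip_force: 0.0
```

Emit:
apply_moves:
  commands:
    - {"x": 0,"y": 0,"z": 0,"ax": 0,"ay": 0,"az": 0}
    - {"x": 0,"y": 0,"z": 0,"ax": 0,"ay": 0,"az": 0}

```text
time_s: 3.0
tcp_pos: [440.8, 255.7, 300.8]
eef_rot: [179.9, -0.1, -19.1]
wrist_force: [0.4, -0.7, -0.8]
finger_gap: 92.8
grip_force: 0.0
```

```bash
python3 - <<'E'
from h import *
import pickle
s=r.sense(); print(s['time_s'],s['tcp_pos'],s['eef_rot'],s['qpos'].round(1),s['wrist_force'])
c=shot('wrist'); pickle.dump(c,open('w3.pkl','wb')); save('w3.png',c['color'])
W=cloud(c); x,y,z=[W[...,i] for i in range(3)]
hsv=cv2.cvtColor(c['color'],cv2.COLOR_RGB2HSV).astype(int); H,S,V=[hsv[...,i] for i in range(3)]
q=np.hypot(x-460,y-249)<50
box=lambda m:cv2.minAreaRect(W[m][:,:2].astype(np.float32))
for nm,lo,hi in (('rim',66,74),('bowltop',88,97),('handletop',140,156),('eye',176,195),('eyeall',158,195)):
    m=q&(z>lo)&(z<hi)&((S<70)|(nm=='handletop')); 
    if m.sum()>5: print(nm,m.sum(),box(m),np.median(W[m],0).round(1),W[m][:,2].max().round(1))
E
```

```text
3.0 [440.75369502 255.71207295 300.81066167] [ 1.79942883e+02 -7.38234545e-02 -1.90539439e+01] [ -23.5   18.7  -12.6   96.7    4.5   65.1 -146.5] [ 0.40172617 -0.73941797 -0.79529268]
rim 818 ((456.93060302734375, 249.05154418945312), (70.10860443115234, 54.20372772216797), 70.60671997070312) [465.4 247.6  69.6] 74.0
bowltop 650 ((456.8642578125, 249.49981689453125), (49.89649963378906, 33.949432373046875), 71.16055297851562) [463.6 244.6  91.7] 96.9
handletop 262 ((465.63641357421875, 246.5124053955078), (27.89141273498535, 5.9776153564453125), 70.67124938964844) [465.7 246.5 150.3] 155.7
eye 244 ((460.7304992675781, 248.18492126464844), (27.427507400512695, 5.190982341766357), 71.07098388671875) [460.9 248.1 184.2] 187.1
eyeall 386 ((460.78265380859375, 248.26158142089844), (27.61931037902832, 5.251410007476807), 71.02716064453125) [461.  248.2 182.5] 187.1
```

View pics/w3.png

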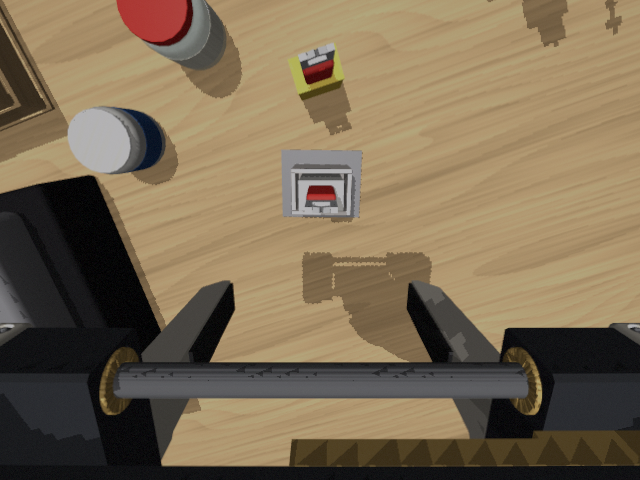

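The picture shows the scoop in the caddy straight ahead at px (320,195), square to the hand, with the yellow one farther off at (318,68).

```bash
python3 - <<'E'
from h import *
go(460.8,248.2,122,-19)
E
```

```text
shift [ 21.    0.3 179. ] turn [ 0.04 -0.08 -0.1 ]
```

In the tool's units: 179 mm is 0.2387, 172 mm is 0.2293.

Emit:
apply_moves:
  claw: 0.55
  commands:
    - {"x": 0.028,"y": 0.0004,"z": 0.0267,"ax": 0,"ay": 0,"az": 0}
    - {"x": 0.028,"y": 0.0004,"z": 0.08,"ax": 0,"ay": 0,"az": 0}
    - {"x": 0.028,"y": 0.0004,"z": 0.1267,"ax": 0,"ay": 0,"az": 0}
    - {"x": 0.028,"y": 0.0004,"z": 0.1733,"ax": 0,"ay": 0,"az": 0}
    - {"x": 0.028,"y": 0.0004,"z": 0.2067,"ax": 0,"ay": 0,"az": 0}
    - {"x": 0.028,"y": 0.0004,"z": 0.2293,"ax": 0,"ay": 0,"az": 0}
    - {"x": 0.028,"y": 0.0004,"z": 0.2387,"ax": 0,"ay": 0,"az": 0}
    - {"x": 0.028,"y": 0.0004,"z": 0.2387,"ax": 0,"ay": 0,"az": 0}

```text
time_s: 4.05
tcp_pos: [460.1, 249.9, 121.8]
eef_rot: [180.0, -0.0, -19.0]
wrist_force: [0.6, -0.3, -0.2]
finger_gap: 51.0
grip_force: 0.0
```

```bash
python3 - <<'E'
from h import *
s=r.sense(); print(s['tcp_pos'],s['eef_rot'],s['wrist_force'],s['finger_gap'])
go(460.8,248.2,122,-19)
E
```

```text
[460.06534281 249.85033961 121.82555858] [ 1.79983197e+02 -2.91834092e-02 -1.89664748e+01] [ 0.60752715 -0.25143798 -0.21504891] 51.0086585264661
shift [ 1.2  1.3 -0.2] turn [ 0.02 -0.03  0.03]
```

In the tool's units: 1 mm is 0.0013, 0.8 mm is 0.0011.

Emit:
apply_moves:
  claw: 0
  force: 55
  commands:
    - {"x": 0.0013,"y": 0.0011,"z": 0,"ax": 0,"ay": 0,"az": 0}
    - {"x": 0.0013,"y": 0.0011,"z": 0,"ax": 0,"ay": 0,"az": 0}
    - {"x": 0.0013,"y": 0.0011,"z": 0,"ax": 0,"ay": 0,"az": 0}
    - {"x": 0.0013,"y": 0.0011,"z": 0,"ax": 0,"ay": 0,"az": 0}
    - {"x": 0.0013,"y": 0.0011,"z": 0,"ax": 0,"ay": 0,"az": 0}

```text
time_s: 4.68
tcp_pos: [460.2, 249.8, 122.0]
eef_rot: [-180.0, -0.0, -18.9]
wrist_force: [-0.1, -1.5, 2.3]
finger_gap: 27.9
grip_force: 55.0
```

Emit:
apply_moves:
  commands:
    - {"x": 0,"y": 0,"z": -0.0053,"ax": 0,"ay": 0,"az": 0}
    - {"x": 0,"y": 0,"z": -0.0133,"ax": 0,"ay": 0,"az": 0}
    - {"x": 0,"y": 0,"z": -0.0267,"ax": 0,"ay": 0,"az": 0}
    - {"x": 0,"y": 0,"z": -0.0467,"ax": 0,"ay": 0,"az": 0}
    - {"x": 0,"y": 0,"z": -0.0667,"ax": 0,"ay": 0,"az": 0}
    - {"x": 0,"y": 0,"z": -0.0667,"ax": 0,"ay": 0,"az": 0}

```text
time_s: 5.42
tcp_pos: [461.1, 250.6, 173.5]
eef_rot: [-179.8, -0.2, -18.8]
wrist_force: [-0.8, -0.3, -3.3]
finger_gap: 27.9
grip_force: 55.0
```

In the tool's units: -85 mm is -0.1133, -70 mm is -0.0933.

Emit:
apply_moves:
  commands:
    - {"x": 0,"y": 0,"z": -0.0267,"ax": 0,"ay": 0,"az": 0}
    - {"x": 0,"y": 0,"z": -0.06,"ax": 0,"ay": 0,"az": 0}
    - {"x": 0,"y": 0,"z": -0.0933,"ax": 0,"ay": 0,"az": 0}
    - {"x": 0,"y": 0,"z": -0.1133,"ax": 0,"ay": 0,"az": 0}
    - {"x": 0,"y": 0,"z": -0.1133,"ax": 0,"ay": 0,"az": 0}
    - {"x": 0,"y": 0,"z": -0.1133,"ax": 0,"ay": 0,"az": 0}

```text
time_s: 6.18
tcp_pos: [459.3, 249.4, 255.5]
eef_rot: [179.9, 0.1, -18.8]
wrist_force: [-0.1, -0.3, -2.5]
finger_gap: 27.6
grip_force: 55.0
```

```bash
python3 - <<'E'
from h import *
import pickle
s=r.sense(); print(s['time_s'],s['tcp_pos'],s['eef_rot'],s['wrist_force'],s['torque'])
c=shot('wrist'); pickle.dump(c,open('w4.pkl','wb')); save('w4.png',c['color'])
T=np.linalg.inv(c['T'])@np.eye(4)
c2=dict(c); c2['T']=np.array(c['mount']); W=cloud(c2)
x,y,z=[W[...,i] for i in range(3)]
m=(abs(y)<30)&(z>-70)&(z<30)&(abs(x)<40)
for lo,hi in((-68,-58),(-58,-40),(-40,-28),(-28,-10)):
    k=m&(z>lo)&(z<hi); print(lo,hi,k.sum(), cv2.minAreaRect(W[k][:,:2].astype(np.float32)) if k.sum()>5 else '',np.median(W[k],0) if k.sum() else '')
go(545,-137,258,4.1)
E
```

```text
6.175 [459.34911329 249.37155049 255.54092374] [ 1.79893797e+02  9.33896890e-02 -1.88482495e+01] [-0.06724751 -0.28159314 -2.53880225] [ 0.05987906  0.03065821 -0.01037093]
-68 -58 961 ((-0.48619937896728516, -0.327178955078125), (42.0234375, 20.199787139892578), 89.98214721679688) [  6.85299161   0.23520953 -60.14736353]
-58 -40 2438 ((4.0042877197265625, -0.11603355407714844), (11.022016525268555, 59.51784896850586), 0.08841449022293091) [  7.60985457  -3.46486985 -48.68878823]
-40 -28 2710 ((3.665151596069336, -0.2022571563720703), (11.185569763183594, 59.43825149536133), 0.0379302017390728) [  4.89808802  -0.05237484 -34.04162774]
-28 -10 2287 ((6.277390956878662, -0.11095619201660156), (58.47773742675781, 6.847988605499268), 89.8021011352539) [  8.50526175  -0.46864619 -20.7326904 ]
shift [205.9 338.   -2.3] turn [  0.1    0.13 -22.95]
```

View pics/w4.png

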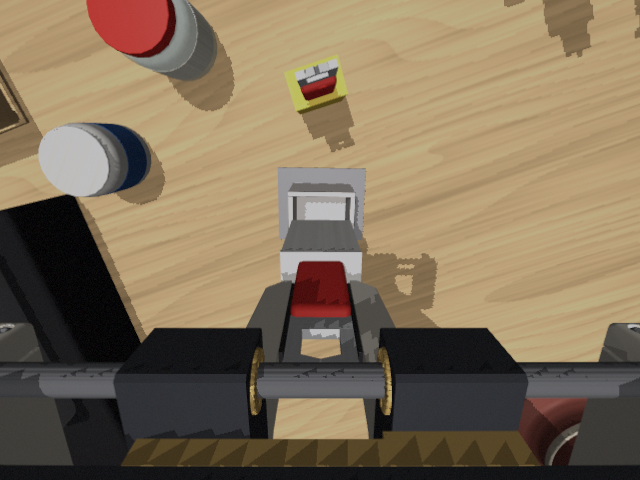

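The scoop hangs upright in the grip (handle px (322,288), eye (322,335)) and is clear of the caddy. Moving to a stand-off in front of the hook.

In the tool's units: 338 mm is 0.4507, 302 mm is 0.4027, -23 degrees is -0.0639.

Emit:
apply_moves:
  commands:
    - {"x": 0.016,"y": 0.0267,"z": -0.0027,"ax": 0,"ay": 0,"az": -0.0028}
    - {"x": 0.0507,"y": 0.0827,"z": -0.0027,"ax": 0,"ay": 0,"az": -0.0111}
    - {"x": 0.088,"y": 0.144,"z": -0.0027,"ax": 0,"ay": 0,"az": -0.0222}
    - {"x": 0.128,"y": 0.2107,"z": -0.0027,"ax": 0,"ay": 0,"az": -0.0333}
    - {"x": 0.168,"y": 0.2773,"z": -0.0027,"ax": 0,"ay": 0,"az": -0.0444}
    - {"x": 0.208,"y": 0.3427,"z": -0.0027,"ax": 0,"ay": 0,"az": -0.0556}
    - {"x": 0.2453,"y": 0.4027,"z": -0.0027,"ax": 0,"ay": 0,"az": -0.0611}
    - {"x": 0.2747,"y": 0.4507,"z": -0.0027,"ax": 0,"ay": 0,"az": -0.0639}

```text
time_s: 7.22
tcp_pos: [545.4, -139.4, 257.4]
eef_rot: [180.0, 0.1, 4.1]
wrist_force: [0.6, -0.0, -2.4]
finger_gap: 27.7
grip_force: 55.0
```

Emit:
apply_moves:
  commands:
    - {"x": 0,"y": 0,"z": 0,"ax": 0,"ay": 0,"az": 0}
    - {"x": 0,"y": 0,"z": 0,"ax": 0,"ay": 0,"az": 0}
    - {"x": 0,"y": 0,"z": 0,"ax": 0,"ay": 0,"az": 0}

```text
time_s: 7.6
tcp_pos: [545.7, -134.5, 258.3]
eef_rot: [-179.9, 0.0, 4.3]
wrist_force: [-0.2, -0.5, -3.1]
finger_gap: 27.6
grip_force: 55.0
```

```bash
python3 - <<'E'
from h import *
import pickle
S=[]
s=r.sense(); print(s['time_s'],s['tcp_pos'],s['eef_rot'],s['wrist_force'],s['torque'])
for n in('wrist','side','scene'):
    c=shot(n); pickle.dump(c,open('a_%s.pkl'%n,'wb')); W=cloud(c)
    hsv=cv2.cvtColor(c['color'],cv2.COLOR_RGB2HSV).astype(int); H,Sa=hsv[...,0],hsv[...,1]
    x,y,z=[W[...,i] for i in range(3)]
    m=(H>50)&(H<80)&(Sa>110)&(z>235)&(x<630); print(n,'keeper',m.sum(),W[m].min(0).round(1),W[m].max(0).round(1)) if m.sum() else 0
    m=(abs(z-262.5)<3)&(x>640)&(x<760)&(H>3)&(H<22)&(Sa>90)
    m2=(x>535)&(x<560)&(abs(y+137)<25)&(z>290)&(z<325)&(Sa<60); print('eye',m2.sum(),W[m2].min(0),W[m2].max(0)) if m2.sum() else 0
    save('a_%s.png'%n,c['color'])
s2=r.sense(); print(s2['tcp_pos'],s2['time_s'])
E
```

```text
7.6 [ 545.68199217 -134.4864937   258.32146902] [-1.79921583e+02  3.84596284e-02  4.32979046e+00] [-0.16758774 -0.48985076 -3.08583116] [0.06462353 0.03590805 0.02405905]
wrist keeper 440 [ 551.2 -148.1  248.7] [ 611.9 -116.3  365.9]
eye 4565 [ 535.90930528 -161.98863765  290.00548573] [ 557.28830308 -112.00525844  324.97697182]
side keeper 3 [  15.8 -130.3  238.4] [611.4  66.3 279.6]
scene keeper 29 [ 607.2 -143.2  244.9] [ 612.5 -126.6  261.7]
eye 155 [ 543.07000374 -161.49422849  290.37641366] [ 557.38865013 -112.19328347  323.60517331]
[ 545.80029452 -135.28489551  258.70653059] 7.75
```

View pics/a_wrist.png

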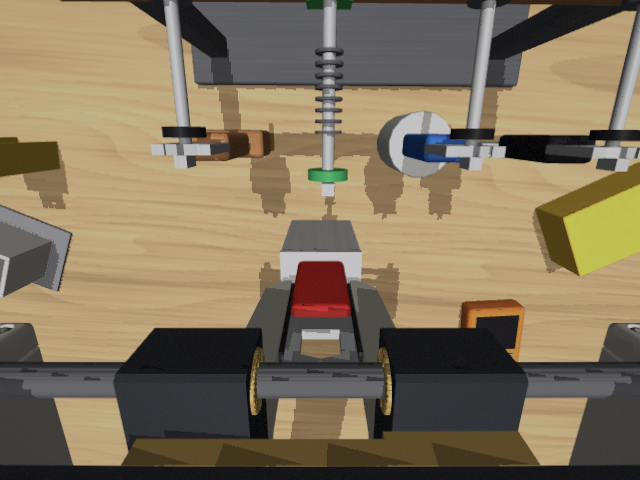

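The wrist view shows the lip at px (328,190), the keeper at (328,175), the eye at (321,340) and the handle at (321,288). The bar is vertical in the picture, so the scoop is aligned with it. I'll measure the relation in the tool frame.

```bash
cat >> h.py <<'E'
def rel(c):
    """keeper, lip, bar line, handle in tool frame (wrist picture)"""
    c2=dict(c); c2['T']=np.array(c['mount']); W=cloud(c2); x,y,z=[W[...,i] for i in range(3)]
    wz=cloud(c)[...,2]
    hsv=cv2.cvtColor(c['color'],cv2.COLOR_RGB2HSV).astype(int); H,S,V=[hsv[...,i] for i in range(3)]
    g=(H>50)&(H<80)&(S>110)&(wz>235)&(wz<275)&(x<90); k=W[g]
    if len(k): 
        print('keeper',g.sum(),k.min(0).round(1),k.max(0).round(1)); vs=np.where(g)[0]; print('rows',vs.min(),vs.max())
        ky=(k[:,1].min()+k[:,1].max())/2
        l=W[(abs(y-ky)<6)&(x<k[:,0].min()+1)&(x>k[:,0].min()-9)&(abs(wz-258)<4)&(S<60)]
        if len(l): print('lip',len(l),l.min(0).round(1),l.max(0).round(1))
        b=W[(abs(y-ky)<12)&(x>k[:,0].max()+2)&(x<k[:,0].max()+60)&(abs(wz-252)<4)&(S<60)]
        if len(b)>20: f=np.polyfit(b[:,0],b[:,1],1); print('bar slope deg',np.degrees(np.arctan(f[0])).round(2),'y at keeper',np.polyval(f,k[:,0].mean()).round(2))
    h=W[((H<8)|(H>172))&(S>120)&(abs(y)<25)&(x<30)&(x>0)&(z<20)]
    print('handle',len(h),h.min(0).round(1),h.max(0).round(1))
    return W,wz
E
python3 - <<'E'
from h import *
import pickle
c=pickle.load(open('a_wrist.pkl','rb')); W,wz=rel(c)
for v in range(318,362,3): print(v,[tuple(W[v,u].round(1)) for u in (292,300,321,345)],c['color'][v,321])
print([ (u,W[333,u,1].round(1),W[333,u,2].round(0),int(c['color'][333,u,0])) for u in range(284,360,4)])
E
```

```text
keeper 437 [60.5 -6.7 -3.5] [ 82.4 133.9  11. ]
rows 134 181
bar slope deg -0.64 y at keeper 72.6
handle 2775 [  3.2 -14.7 -30.4] [ 9.9 13.4 19.9]
318 [(np.float64(3.9), np.float64(-13.3), np.float64(-30.8)), (np.float64(3.3), np.float64(-9.8), np.float64(-29.8)), (np.float64(3.4), np.float64(-0.3), np.float64(-29.9)), (np.float64(3.8), np.float64(10.4), np.float64(-30.7))] [66 66 67]
321 [(np.float64(3.3), np.float64(-13.2), np.float64(-32.3)), (np.float64(3.7), np.float64(-9.6), np.float64(-33.1)), (np.float64(3.3), np.float64(-0.3), np.float64(-32.3)), (np.float64(3.6), np.float64(10.2), np.float64(-32.9))] [67 67 68]
324 [(np.float64(3.4), np.float64(-13.0), np.float64(-35.0)), (np.float64(3.9), np.float64(-9.4), np.float64(-35.7)), (np.float64(3.7), np.float64(-0.3), np.float64(-35.5)), (np.float64(3.6), np.float64(10.1), np.float64(-35.3))] [65 64 65]
327 [(np.float64(3.3), np.float64(-12.8), np.float64(-37.2)), (np.float64(3.2), np.float64(-9.4), np.float64(-37.1)), (np.float64(3.2), np.float64(-0.3), np.float64(-37.1)), (np.float64(4.7), np.float64(9.8), np.float64(-39.5))] [
[... 2911 characters left out ...]
1), np.float64(-42.0), 86), (304, np.float64(-7.6), np.float64(-39.0), 192), (308, np.float64(-5.9), np.float64(-39.0), 192), (312, np.float64(-4.2), np.float64(-39.0), 191), (316, np.float64(-2.5), np.float64(-39.0), 190), (320, np.float64(-0.8), np.float64(-39.0), 186), (324, np.float64(0.9), np.float64(-39.0), 185), (328, np.float64(2.7), np.float64(-37.0), 179), (332, np.float64(nan), np.float64(nan), 191), (336, np.float64(6.0), np.float64(-39.0), 191), (340, np.float64(7.5), np.float64(-43.0), 88), (344, np.float64(9.2), np.float64(-42.0), 91), (348, np.float64(10.9), np.float64(-42.0), 92), (352, np.float64(12.5), np.float64(-43.0), 90), (356, np.float64(13.5), np.float64(-48.0), 12)]
```

```bash
sed -i 's/&(wz<275)&(x<90)/\&(wz<275)\&(x<90)\&(abs(y)<25)/' h.py; python3 - <<'E'
from h import *
import pickle
c=pickle.load(open('a_wrist.pkl','rb')); W,wz=rel(c)
for v in range(168,200,2): print(v,[(W[v,u].round(1).tolist()) for u in (324,328,332)])
print([(u,W[189,u].round(1).tolist()) for u in range(318,340,2)])
E
```

```text
keeper 435 [60.5 -6.7 -3.5] [65.7 12.1  9.5]
rows 169 181
lip 157 [53.6  0.2 -2.1] [59.7  5.6  3.3]
bar slope deg 0.46 y at keeper 2.8
handle 2775 [  3.2 -14.7 -30.4] [ 9.9 13.4 19.9]
168 [[66.3, 1.2, 4.8], [66.2, 3.2, 5.6], [66.1, 5.2, 6.2]]
170 [[65.6, 1.2, 1.9], [65.5, 3.1, 2.7], [65.6, 5.1, 2.1]]
172 [[65.1, 1.1, -2.1], [64.9, 3.1, -0.6], [65.1, 4.9, -2.0]]
174 [[64.0, 1.2, -1.0], [64.1, 3.0, -1.9], [64.0, 5.0, -0.9]]
176 [[63.2, 1.1, -1.7], [63.1, 3.1, -1.0], [63.2, 4.9, -2.3]]
178 [[62.3, 1.1, -2.2], [62.1, 3.1, -0.9], [62.1, 5.0, -1.0]]
180 [[61.2, 1.2, -0.9], [61.3, 3.1, -1.6], [61.2, 5.0, -1.0]]
182 [[59.7, 1.2, 2.5], [59.4, 3.2, 4.8], [59.5, 5.2, 4.4]]
184 [[59.2, 1.2, -0.5], [59.2, 3.1, -0.3], [59.2, 5.0, -0.8]]
186 [[58.3, 1.2, -0.9], [58.1, 3.1, 0.4], [58.5, 5.0, -2.1]]
188 [[57.3, 1.2, -0.5], [57.4, 3.1, -1.4], [57.2, 5.1, -0.2]]
190 [[56.4, 1.2, -1.0], [56.4, 3.1, -1.1], [56.4, 5.0, -1.5]]
192 [[55.2, 1.2, -0.1], [55.0, 3.2, 1.6], [55.2, 5.1, 0.1]]
194 [[54.3, 1.2, -0.1], [54.5, 3.1, -1.3], [54.3, 5.1, -0.3]]
196 [[7.4, 4.3, 258.7], [7.3, 9.3, 259.0], [7.3, 14.3, 259.2]]
198 [[4.8, 4.3, 259.0], [4.9, 9.3, 258.4], [4.9, 14.3, 258.5]]
[(318, [16.4, -3.2, 257.1]), (320, [16.0, -0.7, 259.3]), (322, [56.8, 0.2, -1.0]), (324, [56.9, 1.2, -1.0]), (326, [56.7, 2.2, -0.0]), (328, [56.8, 3.1, -0.6]), (330, [56.8, 4.1, -0.9]), (332, [56.7, 5.1, -0.3]), (334, [16.4, 16.7, 257.1]), (336, [16.2, 19.2, 258.2]), (338, [16.3, 21.6, 257.6])]
```

In the tool's units: 53.3 mm is 0.0711, 3.3 mm is 0.0044.

Emit:
apply_moves:
  commands:
    - {"x": 0.0067,"y": 0.0044,"z": 0.02,"ax": 0,"ay": 0,"az": 0}
    - {"x": 0.0133,"y": 0.0044,"z": 0.04,"ax": 0,"ay": 0,"az": 0}
    - {"x": 0.02,"y": 0.0044,"z": 0.056,"ax": 0,"ay": 0,"az": 0}
    - {"x": 0.0267,"y": 0.0044,"z": 0.0667,"ax": 0,"ay": 0,"az": 0}
    - {"x": 0.0333,"y": 0.0044,"z": 0.0711,"ax": 0,"ay": 0,"az": 0}
    - {"x": 0.04,"y": 0.0044,"z": 0.0711,"ax": 0,"ay": 0,"az": 0}
    - {"x": 0.0467,"y": 0.0044,"z": 0.0711,"ax": 0,"ay": 0,"az": 0}
    - {"x": 0.0467,"y": 0.0044,"z": 0.0711,"ax": 0,"ay": 0,"az": 0}

```text
time_s: 8.75
tcp_pos: [581.6, -137.2, 205.7]
eef_rot: [180.0, -0.1, 4.2]
wrist_force: [0.1, 0.4, -3.1]
finger_gap: 27.2
grip_force: 55.0
```

Emit:
apply_moves:
  commands:
    - {"x": 0,"y": 0,"z": 0,"ax": 0,"ay": 0,"az": 0}
    - {"x": 0,"y": 0,"z": 0,"ax": 0,"ay": 0,"az": 0}

```text
time_s: 9.0
tcp_pos: [580.8, -137.5, 205.5]
eef_rot: [180.0, -0.0, 4.1]
wrist_force: [0.1, -0.8, -2.2]
finger_gap: 27.5
grip_force: 55.0
```

```bash
python3 - <<'E'
from h import *
import pickle
P=[]
for i in range(3):
    s=r.sense(); P.append(np.r_[s['tcp_pos'],s['wrist_force']]); c=shot('wrist')
print(np.round(P,1)); W,wz=rel(c)
c2=shot('side'); pickle.dump(c2,open('b_side.pkl','wb'))
x,y,z=[W[...,i] for i in range(3)]
m=(z>-58)&(z<-33)&(x>2.5)&(x<4.8)&(abs(y)<16); print('plate',m.sum(),W[m].min(0),W[m].max(0))
save('b1.png',cv2.resize(c['color'][180:400,220:430],None,fx=2.6,fy=2.6)); 
E
```

```text
[[ 5.808e+02 -1.375e+02  2.055e+02  1.000e-01 -8.000e-01 -2.200e+00]
 [ 5.808e+02 -1.374e+02  2.055e+02  2.000e-01 -2.000e-01 -3.000e+00]
 [ 5.808e+02 -1.374e+02  2.054e+02  1.000e-01  1.000e+00 -2.000e+00]]
keeper 1226 [ 25.5 -12.4 -55.6] [ 31.5   6.9 -35.4]
rows 266 298
lip 254 [ 18.2  -5.6 -54.9] [ 25.3  -0.  -52. ]
bar slope deg 0.15 y at keeper -2.73
handle 1107 [  3.1 -14.8 -30.1] [ 9.8 13.5 20. ]
plate 1480 [  2.51416604 -14.58957226 -57.98429467] [  4.78517179  13.43645646 -33.00724737]
```

View pics/b1.png

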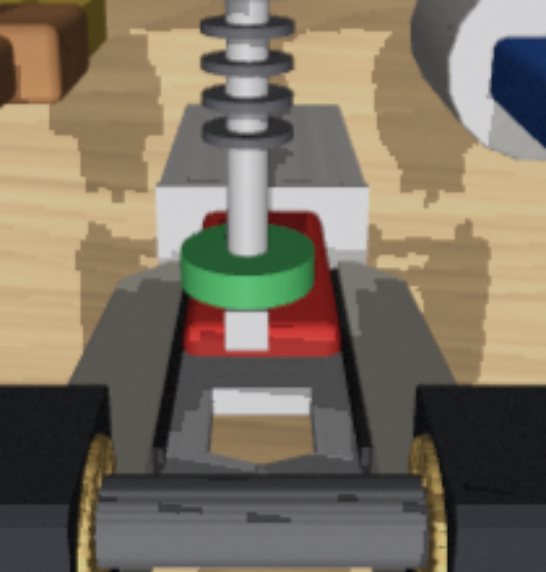

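The crop shows the lip and keeper at (247,330)/(248,265), about 2 mm left of the hole centre at (263,430). I'll correct y by -2.2 and advance until just short of the keeper.

In the tool's units: 18 mm is 0.024, -2.2 mm is -0.0029.

Emit:
apply_moves:
  commands:
    - {"x": 0,"y": -0.0029,"z": 0.0011,"ax": 0,"ay": 0,"az": 0}
    - {"x": 0.0053,"y": -0.0029,"z": 0.0011,"ax": 0,"ay": 0,"az": 0}
    - {"x": 0.0107,"y": -0.0029,"z": 0.0011,"ax": 0,"ay": 0,"az": 0}
    - {"x": 0.016,"y": -0.0029,"z": 0.0011,"ax": 0,"ay": 0,"az": 0}
    - {"x": 0.02,"y": -0.0029,"z": 0.0011,"ax": 0,"ay": 0,"az": 0}
    - {"x": 0.024,"y": -0.0029,"z": 0.0011,"ax": 0,"ay": 0,"az": 0}
    - {"x": 0.024,"y": -0.0029,"z": 0.0011,"ax": 0,"ay": 0,"az": 0}
    - {"x": 0.024,"y": -0.0029,"z": 0.0011,"ax": 0,"ay": 0,"az": 0}

```text
time_s: 10.2
tcp_pos: [598.6, -133.9, 204.5]
eef_rot: [-180.0, 0.0, 4.1]
wrist_force: [-0.4, 0.3, -2.7]
finger_gap: 28.0
grip_force: 55.0
```

```bash
python3 - <<'E'
from h import *
P=[]
for i in range(4):
    s=r.sense(); P.append(np.r_[s['tcp_pos'],s['wrist_force'],s['torque']]); c=shot('wrist')
print(np.round(P,2)); W,wz=rel(c)
E
```

```text
[[ 5.9862e+02 -1.3388e+02  2.0451e+02 -4.4000e-01  3.5000e-01 -2.7200e+00
   5.0000e-02  1.0000e-02  3.0000e-02]
 [ 5.9860e+02 -1.3391e+02  2.0453e+02 -3.6000e-01  1.8000e-01 -3.1400e+00
  -2.0000e-02  0.0000e+00 -3.0000e-02]
 [ 5.9860e+02 -1.3391e+02  2.0454e+02 -9.7000e-01  8.4000e-01 -3.2200e+00
   6.0000e-02 -5.0000e-02 -2.0000e-02]
 [ 5.9862e+02 -1.3391e+02  2.0457e+02 -4.8000e-01 -4.0000e-02 -3.3200e+00
  -2.0000e-02  7.0000e-02  1.0000e-02]]
keeper 2106 [  7.  -11.  -56.3] [ 90.   10.2 -32. ]
rows 108 342
lip 235 [ -0.   -6.4 -57.4] [  7.4   5.2 -52.6]
handle 1408 [  3.5 -14.7 -47.7] [29.8 13.4 20. ]
```

Centred, no contact. Now feeling forward.

In the tool's units: 4 mm is 0.0053, 3 mm is 0.004.

Emit:
apply_moves:
  commands:
    - {"x": 0.002,"y": 0,"z": 0,"ax": 0,"ay": 0,"az": 0}
    - {"x": 0.004,"y": 0,"z": 0,"ax": 0,"ay": 0,"az": 0}
    - {"x": 0.0053,"y": 0,"z": 0,"ax": 0,"ay": 0,"az": 0}
    - {"x": 0.0053,"y": 0,"z": 0,"ax": 0,"ay": 0,"az": 0}
    - {"x": 0.0053,"y": 0,"z": 0,"ax": 0,"ay": 0,"az": 0}

```text
time_s: 11.02
tcp_pos: [602.8, -133.6, 204.5]
eef_rot: [-180.0, -0.0, 4.1]
wrist_force: [-0.5, -0.2, -3.7]
finger_gap: 28.0
grip_force: 55.0
```

In the tool's units: 2 mm is 0.0027, 1 mm is 0.0013.

Emit:
apply_moves:
  commands:
    - {"x": 0.0013,"y": 0,"z": 0,"ax": 0,"ay": 0,"az": 0}
    - {"x": 0.0027,"y": 0,"z": 0,"ax": 0,"ay": 0,"az": 0}
    - {"x": 0.0027,"y": 0,"z": 0,"ax": 0,"ay": 0,"az": 0}
    - {"x": 0.0027,"y": 0,"z": 0,"ax": 0,"ay": 0,"az": 0}

```text
time_s: 11.52
tcp_pos: [604.1, -133.4, 204.5]
eef_rot: [-180.0, 0.1, 4.1]
wrist_force: [-4.0, 1.1, -1.1]
finger_gap: 27.7
grip_force: 55.0
```

In the tool's units: 3 mm is 0.004, 2 mm is 0.0027.

Emit:
apply_moves:
  commands:
    - {"x": 0.0013,"y": 0,"z": 0,"ax": 0,"ay": 0,"az": 0}
    - {"x": 0.0027,"y": 0,"z": 0,"ax": 0,"ay": 0,"az": 0}
    - {"x": 0.004,"y": 0,"z": 0,"ax": 0,"ay": 0,"az": 0}
    - {"x": 0.004,"y": 0,"z": 0,"ax": 0,"ay": 0,"az": 0}
    - {"x": 0.004,"y": 0,"z": 0,"ax": 0,"ay": 0,"az": 0}

```text
time_s: 12.15
tcp_pos: [606.5, -133.3, 204.5]
eef_rot: [-180.0, 0.2, 4.1]
wrist_force: [-6.9, 0.1, 0.4]
finger_gap: 27.6
grip_force: 55.0
```

```bash
python3 - <<'E'
from h import *
P=[]
for i in range(4):
    s=r.sense(); P.append(np.r_[s['tcp_pos'],s['wrist_force'],s['torque']]); c=shot('wrist')
print(np.round(P,2),s['eef_rot']); W,wz=rel(c)
E
```

```text
[[ 6.0648e+02 -1.3329e+02  2.0445e+02 -6.8900e+00  1.3000e-01  4.3000e-01
   9.0000e-02  1.2600e+00  0.0000e+00]
 [ 6.0648e+02 -1.3328e+02  2.0444e+02 -6.0300e+00  8.0000e-01  2.8000e-01
   1.0000e-01  1.2400e+00  4.0000e-02]
 [ 6.0648e+02 -1.3330e+02  2.0446e+02 -6.0900e+00  4.4000e-01  1.2100e+00
   5.0000e-02  1.2800e+00  1.0000e-02]
 [ 6.0648e+02 -1.3330e+02  2.0444e+02 -6.4900e+00  1.4000e-01  8.0000e-01
   4.0000e-02  1.2100e+00  6.0000e-02]] [-1.79986927e+02  1.70318467e-01  4.13972848e+00]
keeper 4213 [  3.1 -12.3 -63. ] [ 90.   11.6 -32.6]
rows 107 352
lip 62 [ -2.2  -6.  -57.6] [  3.8   5.6 -49.6]
bar slope deg -7.13 y at keeper 4.91
handle 1344 [  2.9 -14.6 -45.2] [28.2 13.5 20. ]
```

In the tool's units: 2.5 mm is 0.0033, 2 mm is 0.0027.

Emit:
apply_moves:
  commands:
    - {"x": 0.0013,"y": 0,"z": 0,"ax": 0,"ay": 0,"az": 0}
    - {"x": 0.0027,"y": 0,"z": 0,"ax": 0,"ay": 0,"az": 0}
    - {"x": 0.0033,"y": 0,"z": 0,"ax": 0,"ay": 0,"az": 0}
    - {"x": 0.0033,"y": 0,"z": 0,"ax": 0,"ay": 0,"az": 0}

```text
time_s: 12.85
tcp_pos: [608.2, -133.1, 204.4]
eef_rot: [-180.0, 0.3, 4.1]
wrist_force: [-7.1, 0.4, 1.9]
finger_gap: 27.8
grip_force: 55.0
```

```bash
python3 - <<'E'
from h import *
import pickle
P=[]
for i in range(4):
    s=r.sense(); P.append(np.r_[s['tcp_pos'],s['wrist_force']]); c=shot('wrist')
pickle.dump(c,open('d.pkl','wb'))
print(np.round(P,2),s['eef_rot']); W,wz=rel(c)
x,y,z=[W[...,i] for i in range(3)]
hsv=cv2.cvtColor(c['color'],cv2.COLOR_RGB2HSV).astype(int); H,S=hsv[...,0],hsv[...,1]
def fit(n,m):
    p=W[m]; 
    if len(p)>20: f=np.polyfit(p[:,2],p[:,0],1); print(n,len(p),'tilt',np.degrees(np.arctan(f[0])).round(2),'x at z=-50',np.polyval(f,-50).round(2))
fit('plate',(S<60)&(abs(y+.5)>10.5)&(abs(y+.5)<13.5)&(z>-62)&(z<-31)&(x>1)&(x<8))
fit('handle',((H<8)|(H>172))&(S>120)&(abs(y)<12)&(x>5)&(x<13)&(z<20)&(z>-26))
save('d.png',cv2.resize(c['color'][220:400,220:430],None,fx=3.2,fy=3.2))
E
```

```text
[[ 6.0821e+02 -1.3314e+02  2.0443e+02 -7.1400e+00  3.9000e-01  1.9000e+00]
 [ 6.0817e+02 -1.3320e+02  2.0440e+02 -8.2800e+00 -1.6000e-01  1.8600e+00]
 [ 6.0818e+02 -1.3317e+02  2.0441e+02 -9.1000e+00  7.4000e-01  1.5200e+00]
 [ 6.0816e+02 -1.3315e+02  2.0442e+02 -8.7700e+00  5.0000e-02  1.9600e+00]] [-179.97847448    0.27588011    4.13139231]
keeper 4683 [  2.4 -12.4 -63.4] [ 89.9  11.6 -32.7]
rows 107 352
lip 7 [ -2.6  -6.4 -57.6] [  3.3   4.8 -49.7]
bar slope deg -1.28 y at keeper 0.64
handle 1290 [  2.9 -14.6 -48.7] [29.9 13.4 20. ]
plate 628 tilt 0.02 x at z=-50 3.49
handle 542 tilt 0.03 x at z=-50 8.89
```

View pics/d.png

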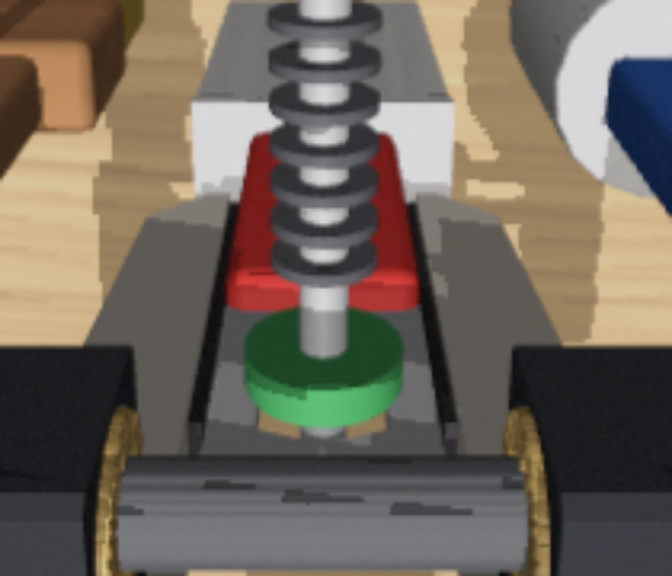

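No tilt, plate about 1.2 mm behind the lip by measurement. A little more room, then lower in steps.

In the tool's units: 3 mm is 0.004, 2 mm is 0.0027.

Emit:
apply_moves:
  commands:
    - {"x": 0.0011,"y": 0,"z": 0,"ax": 0,"ay": 0,"az": 0}
    - {"x": 0.0011,"y": 0,"z": 0.0013,"ax": 0,"ay": 0,"az": 0}
    - {"x": 0.0011,"y": 0,"z": 0.0027,"ax": 0,"ay": 0,"az": 0}
    - {"x": 0.0011,"y": 0,"z": 0.004,"ax": 0,"ay": 0,"az": 0}
    - {"x": 0.0011,"y": 0,"z": 0.004,"ax": 0,"ay": 0,"az": 0}

```text
time_s: 13.68
tcp_pos: [608.8, -133.5, 201.5]
eef_rot: [180.0, 0.3, 4.1]
wrist_force: [-8.0, -0.3, 2.2]
finger_gap: 28.1
grip_force: 55.0
```

In the tool's units: 3 mm is 0.004, 2 mm is 0.0027.

Emit:
apply_moves:
  commands:
    - {"x": 0,"y": 0,"z": 0.0013,"ax": 0,"ay": 0,"az": 0}
    - {"x": 0,"y": 0,"z": 0.0027,"ax": 0,"ay": 0,"az": 0}
    - {"x": 0,"y": 0,"z": 0.004,"ax": 0,"ay": 0,"az": 0}
    - {"x": 0,"y": 0,"z": 0.004,"ax": 0,"ay": 0,"az": 0}

```text
time_s: 14.18
tcp_pos: [608.9, -133.7, 198.6]
eef_rot: [180.0, 0.3, 4.1]
wrist_force: [-8.8, -0.1, 1.5]
finger_gap: 27.9
grip_force: 55.0
```

Peak is now below the lip top, behind it. Continuing to the bar.

In the tool's units: 3 mm is 0.004, 2 mm is 0.0027.

Emit:
apply_moves:
  commands:
    - {"x": 0,"y": 0,"z": 0.0013,"ax": 0,"ay": 0,"az": 0}
    - {"x": 0,"y": 0,"z": 0.0027,"ax": 0,"ay": 0,"az": 0}
    - {"x": 0,"y": 0,"z": 0.004,"ax": 0,"ay": 0,"az": 0}
    - {"x": 0,"y": 0,"z": 0.004,"ax": 0,"ay": 0,"az": 0}

```text
time_s: 14.68
tcp_pos: [608.9, -133.8, 195.6]
eef_rot: [180.0, 0.3, 4.1]
wrist_force: [-9.1, 0.0, 2.8]
finger_gap: 27.6
grip_force: 55.0
```

In the tool's units: 1 mm is 0.0013, 0.5 mm is 0.0007.

Emit:
apply_moves:
  commands:
    - {"x": 0,"y": 0,"z": 0.0007,"ax": 0,"ay": 0,"az": 0}
    - {"x": 0,"y": 0,"z": 0.0013,"ax": 0,"ay": 0,"az": 0}
    - {"x": 0,"y": 0,"z": 0.0013,"ax": 0,"ay": 0,"az": 0}

```text
time_s: 15.05
tcp_pos: [609.0, -133.8, 194.7]
eef_rot: [180.0, 0.3, 4.1]
wrist_force: [-8.9, -0.7, 2.6]
finger_gap: 27.9
grip_force: 55.0
```

In the tool's units: 0.6 mm is 0.0008, 0.3 mm is 0.0004.

Emit:
apply_moves:
  commands:
    - {"x": 0,"y": 0,"z": 0.0004,"ax": 0,"ay": 0,"az": 0}
    - {"x": 0,"y": 0,"z": 0.0008,"ax": 0,"ay": 0,"az": 0}
    - {"x": 0,"y": 0,"z": 0.0008,"ax": 0,"ay": 0,"az": 0}

```text
time_s: 15.42
tcp_pos: [609.1, -133.8, 194.3]
eef_rot: [180.0, 0.2, 4.1]
wrist_force: [-8.8, -0.7, 3.0]
finger_gap: 27.7
grip_force: 55.0
```

In the tool's units: 0.4 mm is 0.0005.

Emit:
apply_moves:
  commands:
    - {"x": 0,"y": 0,"z": 0.0005,"ax": 0,"ay": 0,"az": 0}
    - {"x": 0,"y": 0,"z": 0.0005,"ax": 0,"ay": 0,"az": 0}
    - {"x": 0,"y": 0,"z": 0.0005,"ax": 0,"ay": 0,"az": 0}

```text
time_s: 15.8
tcp_pos: [609.1, -133.8, 194.2]
eef_rot: [180.0, 0.2, 4.1]
wrist_force: [-8.8, 0.7, 5.0]
finger_gap: 28.0
grip_force: 55.0
```

In the tool's units: 0.4 mm is 0.0005.

Emit:
apply_moves:
  commands:
    - {"x": 0,"y": 0,"z": 0.0005,"ax": 0,"ay": 0,"az": 0}
    - {"x": 0,"y": 0,"z": 0.0005,"ax": 0,"ay": 0,"az": 0}
    - {"x": 0,"y": 0,"z": 0.0005,"ax": 0,"ay": 0,"az": 0}

```text
time_s: 16.18
tcp_pos: [609.1, -133.8, 194.1]
eef_rot: [180.0, 0.2, 4.1]
wrist_force: [-9.3, -0.3, 5.0]
finger_gap: 27.4
grip_force: 55.0
```

The bar carries it now (descent stopped). Ease back off the keeper so that the plate rests against the lip, then open a little.

In the tool's units: -1.4 mm is -0.0019, -0.7 mm is -0.0009.

Emit:
apply_moves:
  commands:
    - {"x": -0.0009,"y": 0,"z": 0,"ax": 0,"ay": 0,"az": 0}
    - {"x": -0.0019,"y": 0,"z": 0,"ax": 0,"ay": 0,"az": 0}
    - {"x": -0.0019,"y": 0,"z": 0,"ax": 0,"ay": 0,"az": 0}

```text
time_s: 16.55
tcp_pos: [608.9, -133.8, 194.1]
eef_rot: [179.9, 0.1, 4.1]
wrist_force: [-7.0, -0.2, 3.8]
finger_gap: 27.7
grip_force: 55.0
```

```bash
python3 - <<'E'
from h import *
s=r.sense(); print(s['tcp_pos'],s['wrist_force'],s['time_s'])
E
```

```text
[ 608.89402089 -133.84825326  194.13853913] [-7.03839882 -0.24369021  3.81941373] 16.55
```

In the tool's units: -1.4 mm is -0.0019, -0.7 mm is -0.0009.

Emit:
apply_moves:
  commands:
    - {"x": -0.0009,"y": 0,"z": 0,"ax": 0,"ay": 0,"az": 0}
    - {"x": -0.0019,"y": 0,"z": 0,"ax": 0,"ay": 0,"az": 0}
    - {"x": -0.0019,"y": 0,"z": 0,"ax": 0,"ay": 0,"az": 0}

```text
time_s: 16.92
tcp_pos: [607.9, -133.9, 194.1]
eef_rot: [179.9, 0.0, 4.1]
wrist_force: [-6.8, -1.0, 3.5]
finger_gap: 27.4
grip_force: 55.0
```

```bash
python3 - <<'E'
from h import *
P=[]
for i in range(3):
    s=r.sense(); P.append(np.r_[s['tcp_pos'],s['wrist_force']]); c=r.read_camera('wrist')
print(np.round(P,2))
E
```

```text
[[ 6.0795e+02 -1.3394e+02  1.9413e+02 -6.7800e+00 -1.0200e+00  3.5200e+00]
 [ 6.0794e+02 -1.3393e+02  1.9416e+02 -6.2200e+00 -8.1000e-01  4.4500e+00]
 [ 6.0796e+02 -1.3387e+02  1.9418e+02 -5.8900e+00 -2.7000e-01  3.4900e+00]]
```

In the tool's units: -1.2 mm is -0.0016, -0.6 mm is -0.0008.

Emit:
apply_moves:
  commands:
    - {"x": -0.0008,"y": 0,"z": 0,"ax": 0,"ay": 0,"az": 0}
    - {"x": -0.0016,"y": 0,"z": 0,"ax": 0,"ay": 0,"az": 0}
    - {"x": -0.0016,"y": 0,"z": 0,"ax": 0,"ay": 0,"az": 0}

```text
time_s: 17.45
tcp_pos: [607.2, -134.0, 194.2]
eef_rot: [179.9, -0.0, 4.1]
wrist_force: [-6.1, -1.0, 3.3]
finger_gap: 27.6
grip_force: 55.0
```

```bash
python3 - <<'E'
from h import *
P=[]
for i in range(3):
    s=r.sense(); P.append(np.r_[s['tcp_pos'],s['wrist_force']]); c=r.read_camera('wrist')
print(np.round(P,2))
E
```

```text
[[ 6.0716e+02 -1.3397e+02  1.9416e+02 -6.1000e+00 -9.7000e-01  3.3000e+00]
 [ 6.0716e+02 -1.3398e+02  1.9418e+02 -5.1700e+00 -2.6000e-01  2.6000e+00]
 [ 6.0713e+02 -1.3395e+02  1.9416e+02 -4.8800e+00 -4.6000e-01  3.4600e+00]]
```

In the tool's units: -0.8 mm is -0.0011, -0.4 mm is -0.0005.

Emit:
apply_moves:
  commands:
    - {"x": -0.0005,"y": 0,"z": 0,"ax": 0,"ay": 0,"az": 0}
    - {"x": -0.0011,"y": 0,"z": 0,"ax": 0,"ay": 0,"az": 0}
    - {"x": -0.0011,"y": 0,"z": 0,"ax": 0,"ay": 0,"az": 0}

```text
time_s: 17.98
tcp_pos: [606.9, -134.0, 194.1]
eef_rot: [179.9, -0.1, 4.1]
wrist_force: [-5.1, -0.8, 3.6]
finger_gap: 27.8
grip_force: 55.0
```

```bash
python3 - <<'E'
from h import *
P=[]
for i in range(3):
    s=r.sense(); P.append(np.r_[s['tcp_pos'],s['wrist_force']]); c=r.read_camera('wrist')
print(np.round(P,2))
E
```

```text
[[ 606.92 -133.96  194.13   -5.07   -0.82    3.62]
 [ 606.93 -133.94  194.1    -4.57   -0.67    4.82]
 [ 606.92 -133.93  194.07   -4.99   -1.09    4.66]]
```

Emit:
apply_moves:
  claw: 0.45
  commands:
    - {"x": -0.0007,"y": 0,"z": 0,"ax": 0,"ay": 0,"az": 0}
    - {"x": -0.0007,"y": 0,"z": 0,"ax": 0,"ay": 0,"az": 0}
    - {"x": -0.0007,"y": 0,"z": 0,"ax": 0,"ay": 0,"az": 0}
    - {"x": -0.0007,"y": 0,"z": 0,"ax": 0,"ay": 0,"az": 0}

```text
time_s: 18.62
tcp_pos: [606.0, -133.1, 193.0]
eef_rot: [-180.0, -0.0, 4.2]
wrist_force: [-0.1, -0.1, -0.6]
finger_gap: 41.5
grip_force: 0.0
```

```bash
python3 - <<'E'
from h import *
s=r.sense(); print(s['tcp_pos'],s['wrist_force'],s['finger_gap'])
c=shot('wrist'); W,wz=rel(c)
x,y,z=[W[...,i] for i in range(3)]
hsv=cv2.cvtColor(c['color'],cv2.COLOR_RGB2HSV).astype(int); H,S=hsv[...,0],hsv[...,1]
m=((H<8)|(H>172))&(S>120)&(abs(y)<20)&(x>0)&(x<16)&(z<20); print(W[m].min(0),W[m].max(0))
v,u=np.where((S<60)&(x<5)&(abs(y)<25)&(z>-64)&(z<-31)); print(y[v,u].min(),y[v,u].max())
save('e.png',cv2.resize(c['color'][220:400,220:430],None,fx=3.2,fy=3.2))
E
```

```text
[ 606.02694527 -133.08461711  192.9721895 ] [-0.13524263 -0.09685259 -0.584617  ] 41.479317126426764
keeper 4690 [  4.3 -12.  -73.8] [ 90.   12.2 -43.8]
rows 103 361
bar slope deg 3.48 y at keeper -2.37
handle 958 [  3.5 -13.6 -61.5] [28.8 13.8 20. ]
[  3.53298052 -13.56601528 -31.22242257] [10.16821237 13.77020515 19.99518126]
-23.23907532651558 22.032661206567003
```

View pics/e.png

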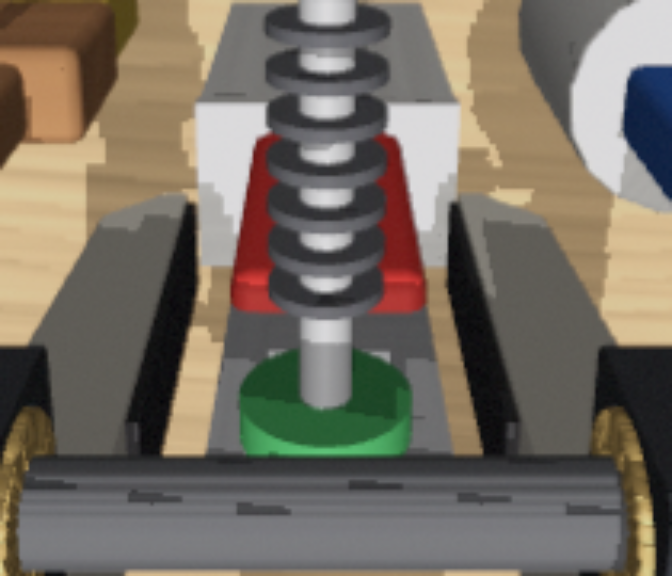

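The scoop hangs on the bar behind the lip, clamped by the keeper at (325,405), and the fingers are clear on both sides. Withdrawing straight up.

In the tool's units: -130 mm is -0.1733, -110 mm is -0.1467.

Emit:
apply_moves:
  commands:
    - {"x": 0,"y": 0,"z": -0.004,"ax": 0,"ay": 0,"az": 0}
    - {"x": 0,"y": 0,"z": -0.0133,"ax": 0,"ay": 0,"az": 0}
    - {"x": 0,"y": 0,"z": -0.0267,"ax": 0,"ay": 0,"az": 0}
    - {"x": 0,"y": 0,"z": -0.0467,"ax": 0,"ay": 0,"az": 0}
    - {"x": 0,"y": 0,"z": -0.0733,"ax": 0,"ay": 0,"az": 0}
    - {"x": 0,"y": 0,"z": -0.1067,"ax": 0,"ay": 0,"az": 0}
    - {"x": 0,"y": 0,"z": -0.1467,"ax": 0,"ay": 0,"az": 0}
    - {"x": 0,"y": 0,"z": -0.1733,"ax": 0,"ay": 0,"az": 0}

```text
time_s: 19.68
tcp_pos: [606.3, -133.3, 326.1]
eef_rot: [180.0, -0.2, 4.2]
wrist_force: [0.6, -0.9, -0.3]
finger_gap: 41.8
grip_force: 0.0
```

In the tool's units: -80 mm is -0.1067, -50 mm is -0.0667.

Emit:
apply_moves:
  commands:
    - {"x": -0.0267,"y": 0,"z": -0.0133,"ax": 0,"ay": 0,"az": 0}
    - {"x": -0.0667,"y": 0,"z": -0.0267,"ax": 0,"ay": 0,"az": 0}
    - {"x": -0.1067,"y": 0,"z": -0.04,"ax": 0,"ay": 0,"az": 0}
    - {"x": -0.1067,"y": 0,"z": -0.04,"ax": 0,"ay": 0,"az": 0}
    - {"x": -0.1067,"y": 0,"z": -0.04,"ax": 0,"ay": 0,"az": 0}
    - {"x": -0.1067,"y": 0,"z": -0.04,"ax": 0,"ay": 0,"az": 0}

```text
time_s: 20.42
tcp_pos: [526.6, -138.7, 352.7]
eef_rot: [-180.0, 0.0, 4.2]
wrist_force: [0.1, 0.3, 1.0]
finger_gap: 41.8
grip_force: 0.0
```

```bash
python3 - <<'E'
from h import *
s=r.sense(); print(s['tcp_pos'],s['wrist_force'],s['time_s'])
c=shot('wrist'); W=cloud(c); x,y,z=[W[...,i] for i in range(3)]
hsv=cv2.cvtColor(c['color'],cv2.COLOR_RGB2HSV).astype(int); H,S=hsv[...,0],hsv[...,1]
m=(abs(y+133)<20)&(x>590)&(x<630)&(S<60)&(z>250)&(z<263); print('plate/lip',m.sum(),W[m].min(0),W[m].max(0))
m=((H<8)|(H>172))&(S>120)&(abs(y+133)<25)&(z>150)&(x>580)&(x<640); print('handle',m.sum(),W[m].min(0),W[m].max(0))
for lo,hi in((-100,-30),(-240,-165)):
    q=W[(z>255)&(z<262)&(x>590)&(x<660)&(y>lo)&(y<hi)]; print(len(q),np.median(q,0))
save('f.png',c['color'])
E
```

```text
[ 526.62667007 -138.7360556   352.66265349] [0.08090242 0.30506786 1.02621879] 20.425
plate/lip 524 [ 599.81812488 -147.35635503  250.26939422] [ 629.75520804 -119.47452145  259.87467237]
handle 136 [ 599.40103681 -146.57437166  219.72842684] [ 615.40071356 -120.04306316  224.3418864 ]
546 [616.90356981 -62.38762714 257.2394381 ]
547 [ 626.61039919 -201.03400857  257.41980439]
```

View pics/f.png

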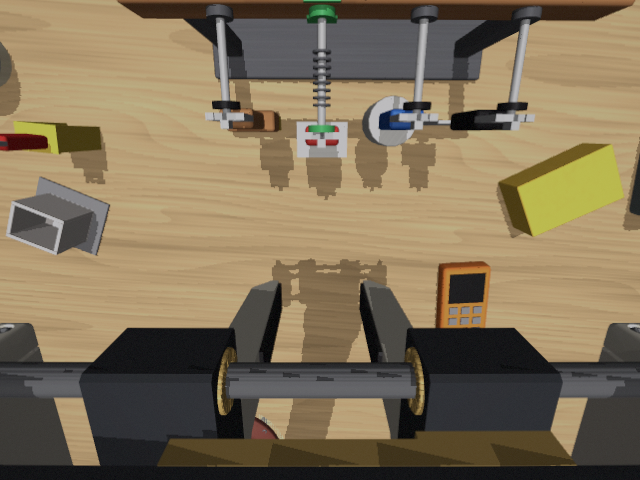

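The scoop hangs level and upright at px (322,138), with the lip in front and the keeper behind. Its neighbours have moved under half a millimetre by measurement, the caddy at (55,220) is empty, and the hand is clear. Handing in.

```bash
python3 -c "
from plant import r
print(r.finish_job())"
```

```text
the job is handed in; nothing more can be done
None
```

The scoop hangs by its eye on the green hook, behind the lip and clamped by the keeper, with the tools beside it undisturbed; the wrist felt at most about 10 N while hooking it, and the job was handed in at about 20 s.

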